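Find the flush cover release of the shelf-label printer by touch and press it

TASK

The shelf-label printer on the shop counter is out of labels and must be opened for the new roll. Its cover release is a flush key, of the same grey plastic as the housing, somewhere along the flat deck in front of the lid: feel lightly along the deck with a fingertip until you find it, then press it right in and let go, so that the lid springs up by itself and stays fully open. Never press hard, do not lift or push the lid, and leave the roll, the jars and the other goods where they stand.

Things in the scene. Friction and masses are not known exactly. Their poses are not given: they have to be found in the camera images.
- printer: Grey desktop label printer, 260 mm deep (its x), 240 wide (its y), 164 high with its dark lid; fixed. Origin: centre of its underside, on the counter. Its x axis points from its front (facing the robot) to its rear, z up. The flat front deck before the lid: x -130 to -60, y -120 to +120 mm, at z = 150 mm, rigid, plain but for the release key.
- deck (a point): Middle of the deck's flat top, at printer x = -95, y = 0, z = 150 mm; axes as the printer's. The key's centre lies on this point's y axis, at some y between -80 and +80 mm that differs from printer to printer: it must be found by feel or by eye.
- deck_left (a point): The deck's plain left end seen from the robot: printer x = -95, y = +110, z = 150 mm. The key's opening in the deck is 36 mm (x) by 46 mm (y); its face, 33 x 43 mm, same plastic, lies 2 mm below the deck, a thin dark gap around it. A fingertip wholly inside the opening can press it; one that overlaps the rim is stopped by the deck.
- release (a joint): How far the release key is pressed, in m: 0 at rest, 0.005 fully in (travel 5 mm straight down; it starts to move at about 2 N and is fully in at about 6 N). It springs back when let go. The lid's latch lets go at about 0.0036.
- lid (a joint): Opening angle of the printer's lid, in rad: 0 shut and latched, 1.2 fully open against its stop. A spring, slowed by a damper, opens it in about 2 s once the latch lets go, and holds it open; it cannot be opened without the release.
- lid_cover: The dark lid, 182 mm deep, 238 mm wide, 14 mm thick; shut, its front edge is 55 mm in front of the printer's centre (printer x = -55 mm) and its top is 164 mm above the counter. Origin on its hinge line at the rear, 115 mm behind the printer's centre and 150 mm above the counter; it swings up and to the rear.
- jar0: Bystander, loose: small glass food jar, 58 mm across, 69 mm high. Origin: centre of its underside.
- jar1: Bystander, loose: small glass food jar, 58 mm across, 69 mm high. Origin: centre of its underside.
- jar2: Bystander, loose: small glass food jar, 58 mm across, 69 mm high. Origin: centre of its underside.
- label_roll: Bystander, loose: new roll of labels standing on end, 64 mm across, 57 mm high, 25 mm bore. Origin: centre of its underside.
- tin: Bystander, loose: round tin of milk powder, 103 mm across, 162 mm high. Origin: centre of its underside.
- carton: Bystander, loose: carton 55 x 125 x 170 mm high. Origin: centre of its underside.
- price_holder: Bystander, loose: flat plastic price-label holder 40 x 100 x 10 mm. Origin: centre of its underside.

How it is judged:
On the way, in this order (a step that is already met when the one before it is completed fails the run):
1. a fingertip rests lightly on the deck, feeling, before the release is pressed (contact force between the fingers and anything else above 0.3 N and value of joint release below 0.0015 m and horizontal distance between the grasp point and deck below 0.16 m and height (world z) of the grasp point above 0.13 m), for 0.1 s.
2. the release key is pressed in far enough to free the latch (value of joint release above 0.0035 m), for 0.1 s.
At the end, for the whole second after the job is handed in: The lid stands open by more than 1.05 rad (60 degrees), the release key has sprung back to within 1 mm, and every bystander is within 30 mm of where it stood (value of joint lid above 1.05 rad and value of joint release below 0.001 m and distance of each of jar0, jar1, jar2, label_roll, tin, carton, price_holder from where it was at the start of the episode below 0.03 m); the robot touches nothing.
It fails at once if the fingers press on anything with more than 40 N (contact force between the fingers and anything else above 40 N).
It fails at once if the lid is pushed or lifted with the fingers (more than 15 N) (contact force between the fingers and lid_cover above 15 N).
It fails at once if a bystander is shifted or lifted by more than 30 mm (distance of any of jar0, jar1, jar2, label_roll, tin, carton, price_holder from where it was at the start of the episode above 0.03 m).
It also fails if it takes over 51 s, if anything falls off the work surface, if the arm or the gripper's body presses on something with over 40 N, if the wrist force passes 120 N, or if a joint passes its speed limit or range.

ROBOT

A 6-joint arm with a two-finger parallel gripper is mounted at the origin on the work surface. World frame = base frame: x ahead of the robot, y to its left, z up, the work surface at z = 0. Lengths are in m, angles in rad, forces in N, time in s.
With the tool pointing down it reaches from about 0.2 to 0.875 m from the base axis. Payload 3.4 kg.
Tool frame: the origin (TCP) lies at the centre of the arm's flange, where the gripper is bolted on; the fingertips stand env.tips_ahead ahead of it and the grasp point (between the pads) lies 180 mm ahead of it (env.tips_ahead is the distance from the TCP to the fingertips, in m); z points along the fingers, y is the line along which they close (so a half turn about z gives the same grasp; the last joint's range is limited). The gripper opens to 94 mm and grips with 3 to 60 N. Pads are 16 mm wide; open, the fingers measure 119 mm over their backs; the gripper's body (75 mm by 177 mm) begins 78 mm behind the grasp point.
Start: joints at [-1.316, 0.276, 1.505, -0, 1.361, -0.121], TCP at [0.211, -0.535, 0.405] pointing down, gripper open.
Joint ranges: [-2.89, 2.89], [-0.75, 2.08], [0.22, 2.7], [-1.18, 4.32], [0.11, 2.71], [-2.7, 2.7]. Speed limits (rad/s): [2.57, 2.57, 3.14, 3.14, 3.14, 3.14].

INTERFACE

Orientations are given as a unit quaternion [x, y, z, w].
In Python, from cell import env gives the robot as it stands.
- The arm moves only by the shell command python3 -m pendant 'ROWS' [FORCE]. ROWS is text: rows parted by semicolons, each of 5 numbers parted by spaces: the opening in per cent of the stroke, from 0 (shut) to 100 (fully open), then the shift along the tool's x, y, z in m, then the turn about the tool's z in rad. A call has 1 to 10 rows; each row is the pose to reach, as a shift and turn from the pose commanded when the call began, along the tool's axes at that moment; what a row does not reach only later rows make up. A row lasts 1/10 s, in which the tool goes at most 50 mm and 8.59 degrees, less where a joint would pass 70% of its speed; a pose out of reach is approached as far as the arm can. A call with a gripper value outside its range is refused whole. The fingers move at their own pace and stop on an object; FORCE is the grip in N (left out, the last holds). Time passes only in rows, so rows that repeat a pose let the fingers close. It gives the time, the measured TCP pose, the force, the opening and the grip force at its end, in the units of the state.
- env.state(): the state, without advancing time (a new reading comes with each control period).
- env.get_image(name): name is "scene" or "top" or "wrist"; returns the picture (384x512x3 uint8, blue, green, red); there is no depth.
- env.camera_params(name): a dict with "K" (3x3 intrinsics, pixels), "rvec" (rotation vector, rad) and "tvec" (3), from world to camera coordinates, as OpenCV has them. Camera axes: x right, y down, z forward; pixel columns grow to the right and rows downward; lengths in m; the calibration is good to about 2 mm. A picture is of the moment at which its call begins: read the wrist's pose just before it. camera_params takes no time and is no camera call; for the wrist camera it gives the pose at the moment of the call.
- env.close_job(): hands the job in; it is judged then, once.
The state is a dict: "time": time; "joint_pos": joint angles; "dq": joint speeds; "joint_torque": joint torques, N m; "position": TCP position; "ee_rot": TCP orientation; "force": force on the tool from outside, world axes, zero at the start; "moment": the same for the moment, N m; "width": opening from 0.0 (shut) to 1.0 (fully open); "grasp_force": force on a finger pad.
Only numpy, scipy, OpenCV 4.12 (cv2) and the standard library are available. Lean on these libraries where they do the work, as an engineer would, in place of code of your own. Each camera call takes 0.05 s, during which the arm holds its last target. There are 200 camera calls.

## Working session

There is one attempt and no reset: what is moved stays moved. The work goes in short steps, Python scripts to look and compute and a shell command to move; the robot and the scene stay as the last step left them, time stands still between calls to the robot, and variables do not carry over. Pictures are saved under pics/ and viewed, at most 10 in all, crops included, and the job is handed in when it is done.

```bash
mkdir -p pics; python3 - <<'E'
from cell import env
import cv2,numpy as np
print(env.tips_ahead, env.state())
a=env.get_image("scene");b=env.get_image("top")
cv2.imwrite("pics/s.png",a);cv2.imwrite("pics/t.png",b)
for n in("scene","top"):
  p=env.camera_params(n);print(n,p)
E
```

```text
0.1992 {'time': 0.0, 'joint_pos': array([-1.31600584e+00,  2.76567553e-01,  1.50607177e+00, -2.32087947e-05,
        1.36070594e+00, -1.21001418e-01]), 'dq': array([ 6.63021027e-05, -4.53002026e-05,  5.67411826e-04,  1.09938473e-03,
        8.96860214e-04,  1.65378589e-03]), 'joint_torque': array([ 2.67167510e-03, -4.04566383e+01, -2.37227851e+01,  7.04230950e-02,
        3.45508929e-02, -1.47995665e-04]), 'position': array([ 0.21096944, -0.53468275,  0.40384454]), 'ee_rot': array([ 9.82398598e-01,  1.86794612e-01, -6.98980203e-05, -8.73586223e-04]), 'force': array([ 0.38658586,  0.45183566, -0.46242236]), 'moment': array([-0.00873538, -0.0252034 ,  0.0164133 ]), 'grasp_force': 0.0, 'width': 0.9999861696115974}
scene {'K': array([[371.80328885,   0.        , 257.94495111],
       [  0.        , 371.80328885, 193.89457149],
       [  0.        ,   0.        ,   1.        ]]), 'rvec': array([ 2.65397375,  0.16472146, -0.05215588]), 'tvec': array([-0.55728608,  0.03293821,  0.94916485])}
top {'K': array([[466.20898281,   0.        , 257.72959847],
       [  0.        , 466.20898281, 189.21449116],
       [  0.        ,   0.        ,   1.        ]]), 'rvec': array([ 2.20192555, -2.20117176,  0.07370251]), 'tvec': array([0.01477961, 0.56394742, 1.31815237])}
```

View pics/s.png

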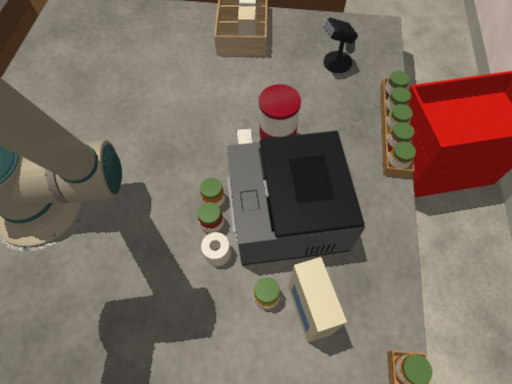

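View pics/t.png

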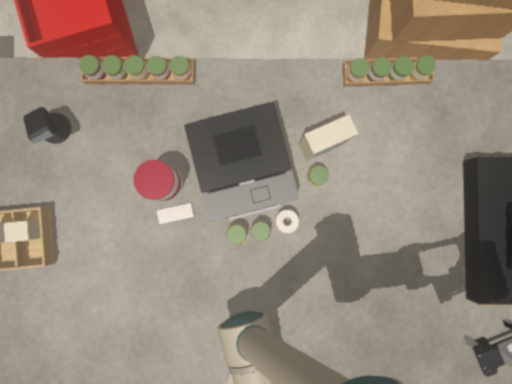

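The top view shows the grey deck at about (203–297, 172–219), with the key's dark outline near (260,195). The scene view shows the key near (250,200). I'll take an enlarged crop to get exact pixels.

```bash
cat > h.py <<'E'
import cv2,numpy as np
from cell import env
def ray(n,uv,z):
    p=env.camera_params(n);R=cv2.Rodrigues(p["rvec"])[0];t=p["tvec"].ravel()
    d=cv2.undistortPoints(np.array([[uv]],float),p["K"],None)[0,0]
    c=-R.T@t;v=R.T@np.r_[d,1];return c+v*(z-c[2])/v[2]
E
python3 - <<'E'
import cv2,numpy as np
a=cv2.imread("pics/t.png")[150:235,190:310];b=cv2.imread("pics/s.png")[125:265,215:315]
f=lambda i,s:cv2.convertScaleAbs(cv2.resize(i,None,fx=s,fy=s,interpolation=cv2.INTER_CUBIC),alpha=1.6)
A=f(a,4);B=f(b,3)
H=max(A.shape[0],B.shape[0]);o=np.zeros((H,A.shape[1]+B.shape[1],3),np.uint8);o[:A.shape[0],:A.shape[1]]=A;o[:B.shape[0],A.shape[1]:]=B
cv2.imwrite("pics/c.png",o);print(o.shape)
E
```

```text
(420, 780, 3)
```

View pics/c.png

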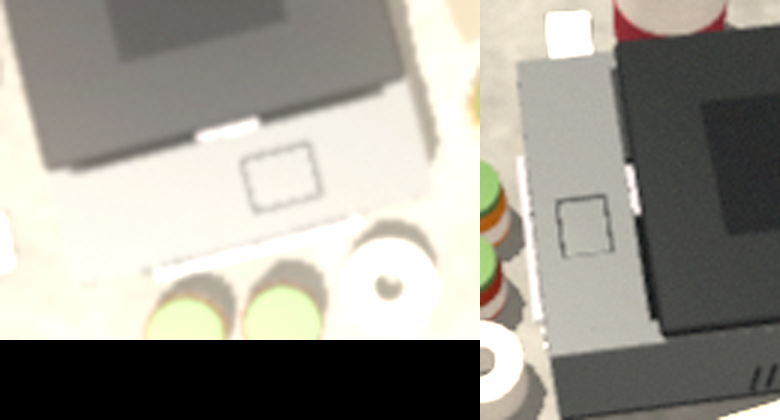

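The crop shows the key outline clearly. In the top view its centre is about (260.3,194.0), and in the scene view about (249.4,200.1).

```bash
python3 - <<'E'
from h import *
T=lambda x,y:((x+.5)/4-.5+190,(y+.5)/4-.5+150)
S=lambda x,y:((x-480+.5)/3-.5+215,(y+.5)/3-.5+125)
r=np.round
kt=[ray("top",T(*p),.15) for p in[(242,158),(313,143),(323,195),(252,212)]]
ks=[ray("scene",S(*p),.15) for p in[(556,200),(605,196),(612,252),(565,258)]]
print(r(kt,4),r(np.mean(kt,0),4));print(r(ks,4),r(np.mean(ks,0),4))
for k in(kt,ks): print([round(np.linalg.norm(k[i]-k[(i+1)%4]),4) for i in range(4)])
for p in[(518,63),(613,52),(547,354),(663,333)]: print("deck s",r(ray("scene",S(*p),.15),4))
for p in[(433,190),(403,76),(44,165)]: print("top",r(ray("top",T(*p),.15),4))
yt=kt[0]+kt[3]-kt[1]-kt[2]; print("yaw y-axis",np.degrees(np.arctan2(yt[1],yt[0])))
ys=ks[0]+ks[1]-ks[2]-ks[3]; print(np.degrees(np.arctan2(ys[1],ys[0])))
s=env.state();from scipy.spatial.transform import Rotation as Ro
print(Ro.from_quat(s["ee_rot"]).as_matrix().round(4),s["position"])
for n,z,uv in[("top",.069,(236,233)),("top",.069,(261,231)),("top",.057,(287,221))]: print(r(ray(n,uv,z),3))
E
```

```text
[[ 0.557   0.0364  0.15  ]
 [ 0.5667 -0.0092  0.15  ]
 [ 0.5333 -0.0156  0.15  ]
 [ 0.5224  0.03    0.15  ]] [0.5448 0.0104 0.15  ]
[[ 0.5208  0.0281  0.15  ]
 [ 0.555   0.0355  0.15  ]
 [ 0.5655 -0.0078  0.15  ]
 [ 0.5337 -0.0163  0.15  ]] [0.5437 0.0099 0.15  ]
[np.float64(0.0466), np.float64(0.034), np.float64(0.0468), np.float64(0.0353)]
[np.float64(0.0351), np.float64(0.0445), np.float64(0.0329), np.float64(0.0462)]
deck s [0.4745 0.1417 0.15  ]
deck s [0.5451 0.1605 0.15  ]
deck s [ 0.532  -0.0874  0.15  ]
deck s [ 0.6069 -0.0632  0.15  ]
top [ 0.5365 -0.0863  0.15  ]
top [ 0.61   -0.0672  0.15  ]
top [0.5524 0.1633 0.15  ]
yaw y-axis 102.73738064645465
104.96522469789927
[[ 9.302e-01  3.670e-01 -4.000e-04]
 [ 3.670e-01 -9.302e-01  1.500e-03]
 [ 2.000e-04 -1.600e-03 -1.000e+00]] [ 0.21097532 -0.53470478  0.40392012]
[0.441 0.075 0.069]
[0.447 0.007 0.069]
[ 0.474 -0.065  0.057]
```

```bash
python3 -m pendant '0 .02 -.017 0 0;0 .045 -.04 0 0;0 .075 -.065 0 0;0 .105 -.09 0 0;0 .135 -.117 0 0;0 .165 -.143 0 0;0 .195 -.17 0 0;0 .225 -.195 0 0;0 .245 -.212 0 0;0 .257 -.222 0 0' 20
python3 -m pendant '0 .02 -.017 0 .02;0 .045 -.04 0 .04;0 .075 -.065 0 .06;0 .105 -.09 0 .08;0 .135 -.117 0 .1;0 .165 -.143 0 .12;0 .195 -.17 0 .14;0 .225 -.195 0 .14;0 .245 -.212 0 .14;0 .257 -.222 0 .14'
python3 -m pendant '0 0 0 .01 0;0 0 0 .02 0;0 0 0 .03 0;0 0 0 .035 0;0 0 0 .035 0'
python3 - <<'E'
from h import *
from scipy.spatial.transform import Rotation as Ro
s=env.state();R=Ro.from_quat(s["ee_rot"]).as_matrix()
print(s["position"],s["force"],s["time"]);print(R.round(3))
cv2.imwrite("pics/w1.png",env.get_image("wrist"))
tip=s["position"]+R@[0,0,.1992];print("tip",tip,"to key, tool axes",R.T@(np.array([.5443,.0102,.15])-tip))
E
```

```text
time: 1.1
position: [0.369, -0.232, 0.4044]
ee_rot: [0.982, 0.188, -0.0, -0.0]
force: [-1.0, 0.1, -0.5]
width: 0.187
grasp_force: 0.0
time: 2.1
position: [0.5268, 0.0686, 0.4041]
ee_rot: [0.993, 0.119, -0.0, -0.0]
force: [-0.3, 0.0, -0.8]
width: 0.003
grasp_force: 0.0
time: 2.6
position: [0.5256, 0.0659, 0.3685]
ee_rot: [0.993, 0.117, -0.001, -0.0]
force: [0.4, 0.4, 0.7]
width: 0.004
grasp_force: 0.0
[0.52556873 0.06588207 0.36851405] [0.3682491  0.36952874 0.6842267 ] 2.6
[[ 0.973  0.232 -0.002]
 [ 0.232 -0.973 -0.   ]
 [-0.002 -0.    -1.   ]]
tip [0.52508948 0.06583267 0.16931464] to key, tool axes [0.00581256 0.05857905 0.01928216]
```

View pics/w1.png

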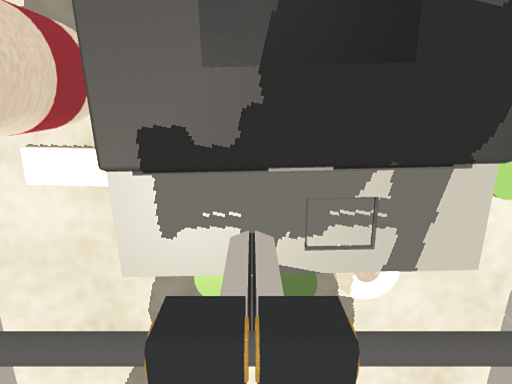

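The wrist view shows the key outline at x 306–375, y 197–248, centre about (341,222). It is square to the tool, and the fingertip is over plain deck to the left of it.

```bash
python3 - <<'E'
from h import *
from scipy.spatial.transform import Rotation as Ro
s=env.state();R=Ro.from_quat(s["ee_rot"]).as_matrix();tip=s["position"]+R@[0,0,.1992]
k=np.mean([ray("wrist",p,.15) for p in[(306,197.5),(375,197.5),(375,248),(306,248)]],0);print(k,R.T@(k-tip))
E
python3 -m pendant '0 0 0 .006 0;0 0 0 .011 0;0 0 0 .015 0;0 0 0 .017 0;0 0 0 .017 0'
python3 -m pendant '0 0 0 .001 0;0 0 0 .001 0;0 0 0 .001 0'
python3 -m pendant '0 0 0 .001 0;0 0 0 .001 0;0 0 0 .001 0'
```

```text
[0.544959   0.01026425 0.15      ] [0.00576888 0.0586965  0.01999932]
time: 3.15
position: [0.5261, 0.0668, 0.3523]
ee_rot: [0.993, 0.118, -0.0, 0.0]
force: [-0.9, -0.3, -0.5]
width: 0.007
grasp_force: 0.0
time: 3.45
position: [0.5262, 0.0668, 0.3518]
ee_rot: [0.993, 0.118, 0.0, 0.0]
force: [-0.5, 0.7, -0.3]
width: 0.002
grasp_force: 0.0
time: 3.75
position: [0.5262, 0.0668, 0.3506]
ee_rot: [0.993, 0.118, -0.0, 0.0]
force: [-0.2, -0.8, 0.4]
width: 0.005
grasp_force: 0.0
```

```bash
for i in 1; do python3 -m pendant '0 0 0 .001 0;0 0 0 .001 0;0 0 0 .001 0'; done
python3 -m pendant '0 0 0 .001 0;0 0 0 .001 0;0 0 0 .001 0'
```

```text
time: 4.05
position: [0.5262, 0.0667, 0.3496]
ee_rot: [0.993, 0.118, -0.0, 0.0]
force: [0.5, 0.7, 0.7]
width: 0.006
grasp_force: 0.0
time: 4.35
position: [0.5262, 0.0668, 0.3495]
ee_rot: [0.993, 0.118, 0.0, 0.0]
force: [-1.1, 0.2, 5.9]
width: 0.002
grasp_force: 2.7
```

Contact with the deck: 5.9 N at TCP z = 0.3495. Next I hold briefly, lift off, move over the key (keeping slightly to the front to clear the lid) and go down to it.

```bash
python3 -m pendant '0 0 0 0 0;0 0 0 0 0;0 0 0 -.006 0;0 .001 .02 -.007 0;0 .002 .04 -.007 0;0 .002 .055 -.007 0;0 .002 .059 -.007 0;0 .002 .059 -.007 0;0 .002 .059 -.007 0'
python3 -m pendant '0 0 0 .002 0;0 0 0 .004 0;0 0 0 .006 0;0 0 0 .007 0;0 0 0 .007 0'
python3 -m pendant '0 0 0 .001 0;0 0 0 .002 0;0 0 0 .002 0'
python3 -c "
from h import *
cv2.imwrite('pics/w2.png',env.get_image('wrist')[150:300,150:400])"
```

```text
time: 5.25
position: [0.5417, 0.0102, 0.3555]
ee_rot: [0.993, 0.118, -0.0, -0.0]
force: [-0.1, -0.1, -0.6]
width: 0.004
grasp_force: 0.0
time: 5.75
position: [0.5419, 0.01, 0.3484]
ee_rot: [0.993, 0.118, -0.0, -0.0]
force: [-0.1, -0.0, -0.5]
width: 0.008
grasp_force: 0.0
time: 6.05
position: [0.542, 0.0099, 0.347]
ee_rot: [0.993, 0.118, 0.0, 0.0]
force: [-0.5, -0.4, 2.3]
width: 0.006
grasp_force: 1.1
```

View pics/w2.png

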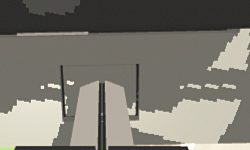

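The fingertip is inside the key opening (crop x 62–138), already below deck level and touching the key at about 2 N. Pressing in steps now.

```bash
python3 -m pendant '0 0 0 .001 0;0 0 0 .002 0;0 0 0 .003 0;0 0 0 .003 0'
python3 -m pendant '0 0 0 .001 0;0 0 0 .0015 0;0 0 0 .002 0;0 0 0 .002 0;0 0 0 .002 0'
```

```text
time: 6.5
position: [0.542, 0.0099, 0.3438]
ee_rot: [0.993, 0.118, 0.0, 0.0]
force: [-1.0, 0.5, 4.8]
width: 0.001
grasp_force: 2.4
time: 7.0
position: [0.542, 0.0099, 0.3424]
ee_rot: [0.993, 0.118, 0.0, 0.0]
force: [-1.5, -0.1, 7.6]
width: 0.002
grasp_force: 4.0
```

The key is fully in (z 0.3424, 7.6 N). I'll let go by moving up and back to the front, away from the lid.

```bash
python3 -m pendant '0 0 0 -.006 0;0 0 0 -.014 0;0 -.015 0 -.03 0;0 -.04 0 -.05 0;0 -.07 0 -.07 0;0 -.1 0 -.085 0;0 -.13 0 -.1 0;0 -.14 0 -.1 0;0 -.14 0 -.1 0;0 -.14 0 -.1 0'
python3 -m pendant '0 0 0 0 0;0 0 0 0 0;0 0 0 0 0;0 0 0 0 0;0 0 0 0 0;0 0 0 0 0;0 0 0 0 0;0 0 0 0 0;0 0 0 0 0;0 0 0 0 0'
python3 -m pendant '0 0 0 0 0;0 0 0 0 0;0 0 0 0 0;0 0 0 0 0;0 0 0 0 0;0 0 0 0 0;0 0 0 0 0;0 0 0 0 0;0 0 0 0 0;0 0 0 0 0'
python3 -c "
from h import *
cv2.imwrite('pics/s2.png',env.get_image('scene'))"
```

```text
time: 8.0
position: [0.4064, -0.0229, 0.4411]
ee_rot: [0.993, 0.117, 0.0, -0.0]
force: [0.3, 0.2, 0.6]
width: 0.007
grasp_force: 0.0
time: 9.0
position: [0.4058, -0.0228, 0.4417]
ee_rot: [0.993, 0.118, 0.0, 0.0]
force: [0.1, -0.8, 0.2]
width: 0.007
grasp_force: 0.0
time: 10.0
position: [0.4058, -0.0228, 0.4416]
ee_rot: [0.993, 0.118, -0.0, 0.0]
force: [0.2, 0.3, -0.1]
width: 0.007
grasp_force: 0.0
```

View pics/s2.png

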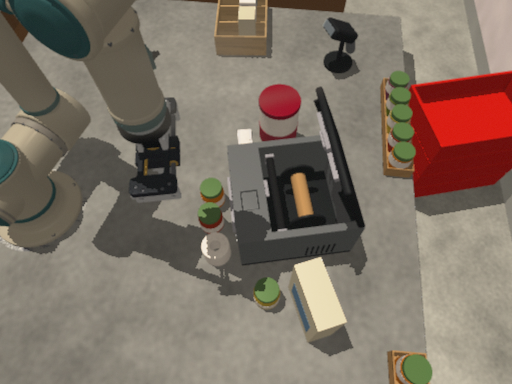

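The lid stands open (edge from (320,92) to (355,215)), the goods are where they were, and the arm is clear. I'll wait one more second so the lid settles, then hand in.

```bash
python3 -m pendant '0 0 0 0 0;0 0 0 0 0;0 0 0 0 0;0 0 0 0 0;0 0 0 0 0;0 0 0 0 0;0 0 0 0 0;0 0 0 0 0;0 0 0 0 0;0 0 0 0 0'
python3 -c "
from cell import env
print(env.close_job())"
```

```text
time: 11.05
position: [0.4058, -0.0228, 0.4416]
ee_rot: [0.993, 0.118, -0.0, 0.0]
force: [-0.6, -0.1, 0.1]
width: 0.003
grasp_force: 0.0
the job is handed in; nothing more can be done
None
```

I touched the deck lightly (about 6 N), pressed the key fully in (under 8 N) and let go; the lid sprang fully open by itself, the goods look undisturbed in the last picture, and I handed the job in at about 11 s (no verdict was returned).

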